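# Walk the packed photo carton into the packing bay and close its flaps

## Task

The packed photo carton is too heavy and wide to pick up: walk it forward into the wooden packing bay by pushing on the two black rubber blocks at its rear corners, left and right by turns, until its front stands squarely home against the stop board; push on nothing else of it (the card walls, the index window between the blocks and the flaps are weak), and keep it flat on the table with both flaps still standing open. Then fold the plain flap down flat, and after it the blue-labelled flap down flat on top. Leave everything else on the table where it is.

Things in the scene. Friction and masses are not known exactly. Their poses are not given: they have to be found in the camera images.
- carton: Open cardboard carton full of albums, about 1.4 kg (varies by a quarter), friction 0.6 on the table. Origin: centre of its underside; x forward (to its front wall, which goes to the stop board), y left, z up. Box 110 mm in x (rear wall at x = -55 mm), 200 mm in y, 80 mm high; contents end 12 mm below the rim. Pushed on one block it turns about a point some 100 mm to the other side of its centre
- walls: The carton's card walls and the index window, a panel 124 mm wide (y -62 to +62 mm), 50 mm high, in the middle of the rear wall; the window's face is 67 mm behind the carton's centre, 8 mm forward of the blocks' rear faces. Same origin and axes as the carton. Not to be pushed on
- block_left: Black rubber block with an orange mark at the carton's left rear corner (82 mm to the left of the centre line), 36 mm wide in y, 20 mm deep, from 6 to 56 mm above the table. Origin: centre of its flat rear face, 75 mm behind the carton's centre and 31 mm above the table; axes as the carton's. To be pushed on
- block_right: The same block at the right rear corner, 82 mm to the right of the centre line; origin and axes likewise
- flap_plain (a joint): Angle of the plain card flap, hinged along the top of the carton's left wall: 0 = folded flat over the carton, 1.57 = upright, more = leaning outwards, at most 2.3. It stays where it is left (light hinge friction, about 0.3 N at its edge). Starts between 1.75 and 2.2. It goes down first
- flap_plain_hinge (a point): Middle of the plain flap's hinge line, which runs along the carton's x, 98 mm left of the carton's centre line, 9 mm forward of its centre, 82 mm above the table. The flap is 88 mm long along the hinge, 110 mm from the hinge to its free edge, 3 mm thick
- flap_plain_edge (a point): Middle of the plain flap's free edge
- flap_blue (a joint): Angle of the card flap with a blue label, hinged along the top of the carton's right wall: 0 = folded down flat, 1.57 = upright, more = leaning outwards to the right, at most 2.3; behaves as the plain flap. Starts between 1.75 and 2.2. It goes down second, overlapping the plain flap by about 24 mm
- flap_blue_hinge (a point): Middle of the blue flap's hinge line, 98 mm right of the carton's centre line, 9 mm forward of its centre, 86 mm above the table. Same size as the plain flap
- flap_blue_edge (a point): Middle of the blue flap's free edge
- bay: Fixed wooden bay, open towards the robot. Origin: middle of its stop board's inner face, at table level; x forward into the board, y left. Board 270 mm wide, 50 high, 16 thick. Two cheeks 30 mm high, inner faces 113 mm either side of the centre line, run back 50 mm from the board, then flare outwards at 0.45 rad to 85 mm from it. The carton is home with its centre 55 mm behind the origin
- tea_bottle: Amber drink bottle, diameter 66 mm, 200 mm high, origin under its centre. Leave alone
- spray_bottle: White bottle with blue cap, diameter 70 mm, 180 mm high, origin under its centre. Leave alone
- photo_stand: White drying stand with upright photo prints, 85 mm in x, 150 mm in y, 93 mm high, origin under its centre. Leave alone
- album: Blue album lying flat, 130 mm in x, 180 mm in y, 20 mm thick, origin under its centre. Leave alone
- glue_stick: Blue glue stick standing upright, diameter 32 mm, 95 mm high, origin under its centre. Leave alone
- tape_roll: Orange tape roll lying flat, outer diameter 100 mm, 48 mm high, origin under its centre. Leave alone
- wallet: Red photo wallet lying flat beyond the bay's stop board, 80 mm in x, 120 mm in y, 18 mm thick, origin under its centre. Leave alone

How it is judged:
On the way, in this order (a step that is already met when the one before it is completed fails the run):
1. the carton stands home against the stop board, square, both flaps still open (x of carton in the frame of bay above -0.065 m and y of carton in the frame of bay between -0.018 and 0.018 m and angle between the x axis of carton and the x axis of bay, either way round below 0.08 rad and value of joint each of flap_plain, flap_blue above 1 rad), for 0.2 s.
2. the plain flap is folded down while the blue-labelled one is still open (value of joint flap_plain below 0.15 rad and value of joint flap_blue above 1 rad), for 0.2 s.
3. the blue-labelled flap is folded down over the plain one (value of joint each of flap_blue, flap_plain below 0.15 rad), for 0.2 s.
At the end, for the whole second after the job is handed in: The carton is at rest flat in the bay, its centre no more than 10 mm short of home and within 18 mm of the bay's centre line, square to the bay within 0.08 rad, and both flaps are folded down within 0.15 rad of flat (all of step 3 and x of carton in the frame of bay above -0.065 m and y of carton in the frame of bay between -0.018 and 0.018 m and angle between the x axis of carton and the x axis of bay, either way round below 0.08 rad and linear speed of carton below 0.02 m/s and angle between carton's own z axis and vertical below 0.05 rad); the robot touches nothing.
It fails at once if the card walls or the index window are pushed on with more than 4 N (contact force between any of the fingers, the arm and walls above 4 N).
It fails at once if the carton is lifted by 10 mm or tipped by more than 0.12 rad (height (world z) of carton above 0.01 m or angle between carton's own z axis and vertical above 0.12 rad).
It fails at once if before the carton is within 30 mm of home, a flap is folded down (below 0.6 rad) or pushed or pulled with more than 4 N (x of carton in the frame of bay below -0.085 m and (value of joint any of flap_plain, flap_blue below 0.6 rad or contact force between the fingers and flap_plain above 4 N or contact force between the fingers and flap_blue above 4 N)).
It fails at once if another thing on the table is moved by more than 15 mm (distance of any of tea_bottle, spray_bottle, photo_stand, album, glue_stick, tape_roll, wallet from where it was at the start of the episode above 0.015 m).
It also fails if it takes over 67 s, if anything falls off the work surface, if the arm or the gripper's body presses on something with over 40 N, if the wrist force passes 120 N, or if a joint passes its speed limit or range.

## Robot

A 7-joint arm with a two-finger parallel gripper is mounted at the origin on the work surface. World frame = base frame: x ahead of the robot, y to its left, z up, the work surface at z = 0. Lengths are in m, angles in rad, forces in N, time in s.
With the tool pointing down it reaches from about 0.375 to 0.925 m from the base axis. Payload 3.1 kg.
Tool frame: the origin (TCP) lies on the centre line of the jaws, within the pads' length; the fingertips stand env.tip_extent ahead of it and the grasp point (between the pads) lies 8 mm behind it (env.tip_extent is the distance from the TCP to the fingertips, in m); z points along the fingers, y is the line along which they close (so a half turn about z gives the same grasp; the last joint's range is limited). The gripper opens to 85 mm and grips with 20 to 120 N. Pads are 22 mm wide; open, the fingers measure 114 mm over their backs; the gripper's body (76 mm by 85 mm) begins 54 mm behind the grasp point. The pads swing forward as they close: fully open they stand 13 mm farther back than shut.
Start: joints at [-1.221, 0.383, 0.044, 1.598, -0.018, 1.161, -0.05], TCP at [0.281, 0.586, 0.242] pointing down, gripper open.
Joint ranges: [-2.61, 2.61], [-0.41, 2.15], [-1.48, 1.57], [0, 2.5], [-1.57, 4.71], [0.05, 1.97], [-2.85, 2.85]. Speed limits (rad/s): [2.79, 2.79, 3.14, 3.14, 3.14, 3.14, 3.14].

## Interface

Orientations are given as a unit quaternion [x, y, z, w].
In Python, from workcell import env gives the robot as it stands. The module is installed in compiled form; this text tells all that it offers.
- The arm moves only by the tool move_arm, never from a script. Its argument "steps" is a list of rows, each a list of 3 entries, a list of its own where there are three numbers: the shift along the tool's x, y, z normalised to -1 to 1, where 1 is 30 cm, then the turn, a rotation vector about the tool's x, y, z normalised to -1 to 1, where 1 is 45 degrees, then the closure in counts, from 0 (fully open) to 255 (shut). In form: [[[dx, dy, dz], [ax, ay, az], claw], ...]. A call has 1 to 10 rows; each row is the pose to reach, as a shift and turn from the pose commanded when the call began, along the tool's axes at that moment; what a row does not reach only later rows make up. A row lasts 1/10 s, in which the tool goes at most 50 mm and 8.59 degrees, less where a joint would pass 70% of its speed; a pose out of reach is approached as far as the arm can. A call with a number of a shift or a turn outside -1 to 1 is refused whole. A call with a gripper value outside its range is refused whole. The fingers move at their own pace and stop on an object; "squeeze" is the grip in N (left out, the last holds). Time passes only in rows, so rows that repeat a pose let the fingers close. It gives the time, the measured TCP pose, the force, the opening and the grip force at its end, in the units of the state.
- env.get_state(): the state, without advancing time (a new reading comes with each control period).
- env.camera(name): name is "scene" or "top" or "wrist"; returns the picture (480x640x3 uint8, red, green, blue); there is no depth.
- env.camera_model(name): a dict with "intrinsics" (3x3 intrinsics, pixels), "extrinsics" (4x4, takes a point from world to camera coordinates); the wrist camera has in their place "hand_eye" (4x4, takes a point from camera to tool coordinates, whose origin is the TCP and whose axes are the flange's). Camera axes: x right, y up, looking along -z (the intrinsics and any distortion apply to the point x, -y, -z); pixel columns grow to the right and rows downward; lengths in m; the calibration is good to about 2 mm. A picture is of the moment at which its call begins: read the wrist's pose just before it. camera_model takes no time and is no camera call.
- env.sign_off(): hands the job in; it is judged then, once.
The state is a dict: "time_s": time; "joints": joint angles; "qd": joint speeds; "joint_torque": joint torques, N m; "eef_pos": TCP position; "eef_rot": TCP orientation; "wrist_force": force on the tool from outside, world axes, zero at the start; "wrist_torque": the same for the moment, N m; "grip_width": opening from 0.0 (shut) to 1.0 (fully open); "grasp_force": force on a finger pad.
Only numpy, scipy, OpenCV 4.12 (cv2) and the standard library are available. Lean on these libraries where they do the work, as an engineer would, in place of code of your own. Each camera call takes 0.05 s, during which the arm holds its last target. There are 200 camera calls.

## Working session

There is one attempt and no reset: what is moved stays moved. The work goes in short steps, Python scripts to look and compute and a tool call to move; the robot and the scene stay as the last step left them, time stands still between calls to the robot, and variables do not carry over. Pictures are saved under pics/ and viewed, at most 10 in all, crops included, and the job is handed in when it is done.

Besides the shell and the picture viewer there is one more tool, called in YAML: its name, and indented under it one key for each argument. move_arm: Moves the arm, as the interface text tells. Its arguments: {"type":"object","properties":{"steps":{"type":"array"},"squeeze":{"type":"number"}},"required":["steps"]}

```bash
mkdir -p pics; python3 - <<'E'
from workcell import env
import cv2,numpy as np
np.set_printoptions(precision=4,suppress=True)
for n in("scene","top"):
    m=env.camera_model(n);print(n,{k:np.array(v) for k,v in m.items()})
    cv2.imwrite(f"pics/{n}0.png",env.camera(n)[:,:,::-1])
print(env.camera_model("wrist"));s=env.get_state();print(s,env.tip_extent)
E
```

```text
scene {'intrinsics': array([[481.489 ,   0.    , 314.6496],
       [  0.    , 481.489 , 241.007 ],
       [  0.    ,   0.    ,   1.    ]]), 'extrinsics': array([[ 0.0648,  0.9977,  0.0194, -0.0313],
       [-0.6409,  0.0267,  0.7672,  0.2868],
       [ 0.7649, -0.0621,  0.6411, -1.5159],
       [ 0.    ,  0.    ,  0.    ,  1.    ]])}
top {'intrinsics': array([[485.1967,   0.    , 313.2332],
       [  0.    , 485.1967, 236.4278],
       [  0.    ,   0.    ,   1.    ]]), 'extrinsics': array([[ 0.0019, -1.    , -0.0066,  0.0093],
       [ 0.9803,  0.0006,  0.1974, -0.5473],
       [-0.1974, -0.0069,  0.9803, -0.9341],
       [ 0.    ,  0.    ,  0.    ,  1.    ]])}
{'intrinsics': array([[366.9169,   0.    , 320.1865],
       [  0.    , 366.9169, 240.9842],
       [  0.    ,   0.    ,   1.    ]]), 'hand_eye': array([[ 0.0002,  0.9518,  0.3067,  0.0768],
       [ 1.    ,  0.    , -0.0009,  0.0002],
       [-0.0009,  0.3067, -0.9518, -0.1312],
       [ 0.    ,  0.    ,  0.    ,  1.    ]])}
{'time_s': 0.1, 'joints': array([-1.2208,  0.3838,  0.0438,  1.5994, -0.0179,  1.1612, -0.0499]), 'qd': array([ 0.001 , -0.0005,  0.0007, -0.0049, -0.001 , -0.0001, -0.0007]), 'joint_torque': array([  0.0031, -43.473 ,   1.0295, -25.0457,   0.0109,   0.0055,
         0.    ]), 'eef_pos': array([0.2811, 0.5851, 0.241 ]), 'eef_rot': array([ 0.222 ,  0.975 , -0.0012, -0.0002]), 'wrist_force': array([-0.4878, -0.5834, -0.3707]), 'wrist_torque': array([-0.0287, -0.0227, -0.0163]), 'grasp_force': 0.0, 'grip_width': 1.0044849153332254} 0.011
```

View pics/top0.png

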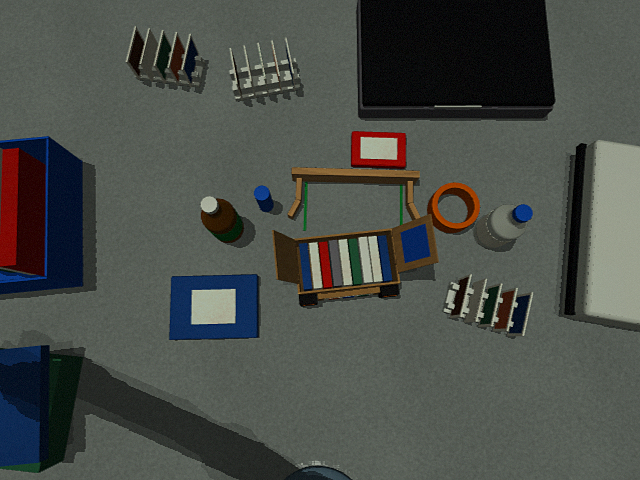

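View pics/scene0.png

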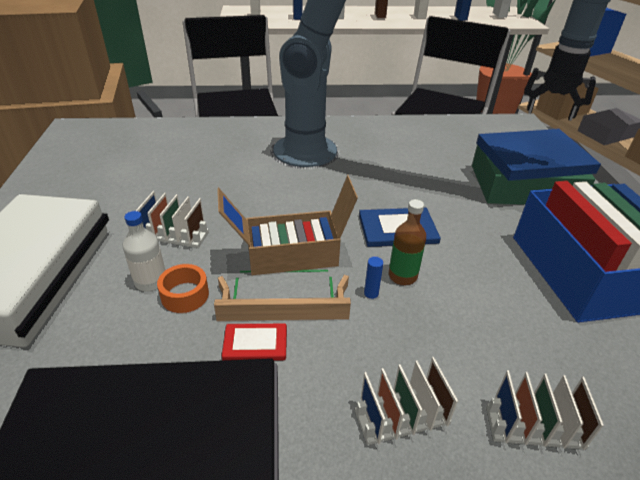

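The top view shows the carton at about (348,262), turned slightly clockwise from the bay, with the bay board at (356,175). The blocks are at (308,298) and (392,292). I'll zoom in to get accurate corners.

```bash
cat >h.py <<'E'
import numpy as np,cv2
from workcell import env
from scipy.spatial.transform import Rotation as R
np.set_printoptions(precision=4,suppress=True)
def ray(n,u,v,z):
    m=env.camera_model(n);K=np.array(m["intrinsics"]);E=np.array(m["extrinsics"])
    d=np.linalg.inv(K)@[u,v,1];d=np.array([d[0],-d[1],-d[2]])
    Rm=E[:3,:3];c=-Rm.T@E[:3,3];w=Rm.T@d
    return c+w*(z-c[2])/w[2]
def crop(n,x0,y0,x1,y1,k,f,img=None):
    im=env.camera(n)[:,:,::-1] if img is None else img
    cv2.imwrite(f,cv2.resize(im[y0:y1,x0:x1],None,fx=k,fy=k,interpolation=cv2.INTER_CUBIC))
def totool(d):  # world vector -> tool axes, normalised
    return R.from_quat(env.get_state()["eef_rot"]).inv().apply(d)/.3
E
python3 -c "
from h import *
crop('top',270,165,440,310,4,'pics/t1.png',cv2.imread('pics/top0.png'))"
```

```text
(no output)
```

View pics/t1.png

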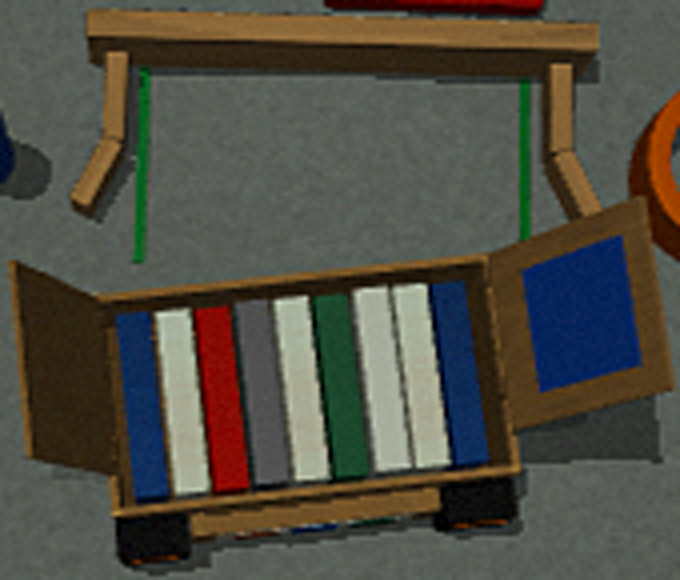

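The crop shows the rim corners (FL (100,297), FR (487,258), RR (520,468), RL (115,513)) and the board's near top edge from (88,36) to (598,50).

```bash
python3 - <<'E'
from h import *
P=lambda x,y,z:ray('top',270+(x+.5)/4-.5,165+(y+.5)/4-.5,z)[:2]
FL,FR,RR,RL=[P(*p,.08) for p in((100,297),(487,258),(520,468),(115,513))]
C=(FL+FR+RR+RL)/4; d=(FL+RL)-(FR+RR);yw=np.arctan2(-d[0],d[1])
print("rim",FL,FR,RR,RL,np.linalg.norm(FL-FR),np.linalg.norm(FL-RL),np.linalg.norm(RL-RR)); print("carton",C,"yaw",yw)
a,b=P(88,36,.05),P(598,50,.05);db=a-b;yb=np.arctan2(-db[0],db[1])
print("bay",(a+b)/2,np.linalg.norm(db),"yaw",yb)
Rb=np.array([[np.cos(yb),np.sin(yb)],[-np.sin(yb),np.cos(yb)]]);print("carton in bay",Rb@(C-(a+b)/2),yw-yb)
Rc=np.array([[np.cos(yw),-np.sin(yw)],[np.sin(yw),np.cos(yw)]])
for y in(.082,-.082):print("block",C+Rc@[-.075,y], P(154 if y>0 else 476,555 if y>0 else 520,.056))
print("flap edge L top",P(12,262,.16),P(30,458,.16),"R",P(643,198,.16),P(673,388,.16))
print("tape",P(640,150,.048))
print(Rb)
E
```

```text
rim [0.5372 0.0467] [ 0.5571 -0.1455] [ 0.4526 -0.1584] [0.4305 0.0384] 0.19324377113700686 0.10702871208573468 0.19808215737913037
carton [ 0.4944 -0.0547] yaw 0.10744807087637352
bay [ 0.6791 -0.078 ] 0.2675035192229104 yaw -0.02902799029443811
carton in bay [-0.1853  0.0179] 0.13647606117081162
block [0.411  0.0188] [0.4118 0.0198]
block [ 0.4286 -0.1443] [ 0.4293 -0.1399]
flap edge L top [0.5378 0.0833] [0.4483 0.0736] R [ 0.5679 -0.205 ] [ 0.4801 -0.2145]
tape [ 0.6215 -0.2317]
[[ 0.9996 -0.029 ]
 [ 0.029   0.9996]]
```

move_arm:
  steps:
    - [[-0.583,-0.829,0],[0,0,-0.569],255]
    - [[-0.583,-0.829,0],[0,0,-0.569],255]
    - [[-0.583,-0.829,0],[0,0,-0.569],255]
    - [[-0.583,-0.829,0],[0,0,-0.569],255]
    - [[-0.583,-0.829,0],[0,0,-0.569],255]
    - [[-0.583,-0.829,0],[0,0,-0.569],255]
    - [[-0.583,-0.829,0],[0,0,-0.569],255]
    - [[-0.583,-0.829,0],[0,0,-0.569],255]
    - [[-0.583,-0.829,0],[0,0,-0.569],255]

```text
time_s: 1.0
eef_pos: [0.3311, 0.2873, 0.2424]
eef_rot: [-0.0, 1.0, 0.0, 0.0]
wrist_force: [0.0, 0.5, 0.5]
grip_width: 0.003
grasp_force: 0.0
```

move_arm:
  steps:
    - [[-0.157,-0.88,0],[0,0,0],255]
    - [[-0.157,-0.88,0],[0,0,0],255]
    - [[-0.157,-0.88,0],[0,0,0],255]
    - [[-0.157,-0.88,0],[0,0,0],255]
    - [[-0.157,-0.88,0],[0,0,0],255]
    - [[-0.157,-0.88,0.2],[0,0,0],255]
    - [[-0.157,-0.88,0.35],[0,0,0],255]
    - [[-0.157,-0.88,0.5],[0,0,0],255]
    - [[-0.157,-0.88,0.67],[0,0,0],255]
    - [[-0.157,-0.88,0.67],[0,0,0],255]

```text
time_s: 2.0
eef_pos: [0.372, 0.0211, 0.0348]
eef_rot: [-0.001, 1.0, -0.005, -0.009]
wrist_force: [-0.9, -0.3, 0.1]
grip_width: 0.004
grasp_force: 0.0
```

```bash
python3 - <<'E'
from h import *
s=env.get_state();print(s['joints'],s['eef_pos'],s['eef_rot'],s['wrist_force'])
crop('top',270,160,440,310,4,'pics/t2.png')
E
```

```text
[-0.6244  0.247   0.4845  2.3826 -0.2015  0.5675  1.5935] [0.372  0.0211 0.0348] [-0.0013  0.9999 -0.0045 -0.0088] [-0.918  -0.2913  0.1155]
```

View pics/t2.png

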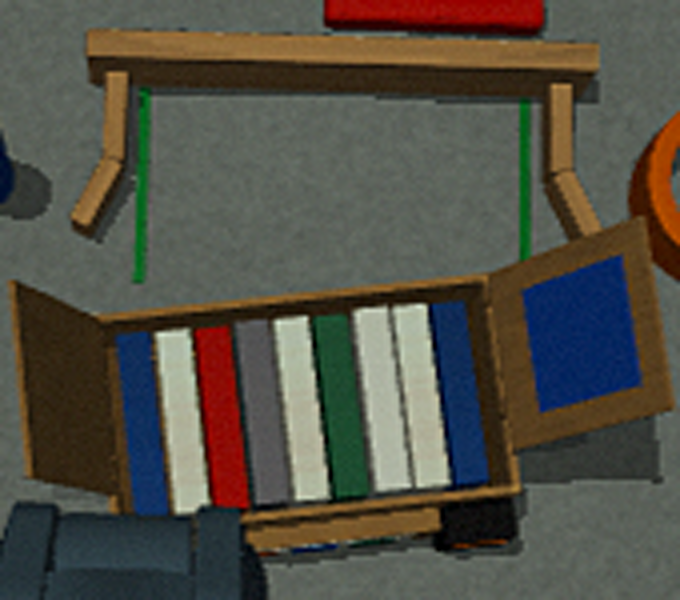

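move_arm:
  steps:
    - [[-0.02,0,0],[0,0,0],255]
    - [[-0.04,0,0],[0,0,0],255]
    - [[-0.06,0,0],[0,0,0],255]
    - [[-0.08,0,0],[0,0,0],255]
    - [[-0.1,0,0],[0,0,0],255]
    - [[-0.12,0,0],[0,0,0],255]
    - [[-0.14,0,0],[0,0,0],255]
    - [[-0.16,0,0],[0,0,0],255]
    - [[-0.18,0,0],[0,0,0],255]
    - [[-0.2,0,0],[0,0,0],255]

```text
time_s: 3.05
eef_pos: [0.4357, 0.0241, 0.0419]
eef_rot: [-0.0, 1.0, 0.002, -0.003]
wrist_force: [-4.9, 3.0, -1.4]
grip_width: 0.002
grasp_force: 2.5
```

```bash
cat >>h.py <<'E'
def rim(img=None):
    """carton pose in the bay from the albums' rectangle in the top view, plus bearing of the front rim"""
    im=env.camera('top')[:,:,::-1] if img is None else img
    hsv=cv2.cvtColor(im,cv2.COLOR_BGR2HSV)
    wood=cv2.inRange(hsv,(8,70,70),(22,210,255))
    g=wood[:, :].copy(); return im,g
E
python3 - <<'E'
from h import *
im,g=rim();cv2.imwrite('pics/now.png',im)
crop('',270,160,440,310,4,'pics/t3.png',im)
E
```

```text
(no output)
```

View pics/t3.png

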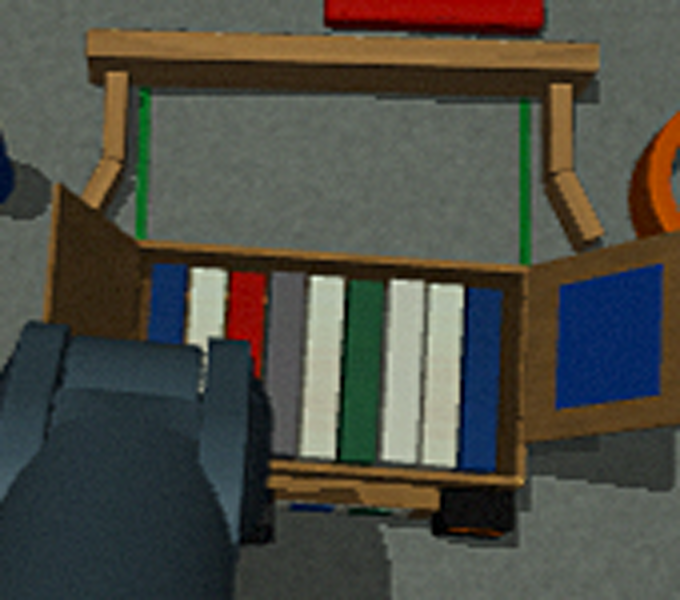

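The left block has been pushed. The front rim now runs from (140,245) to (527,269) in the crop, slightly clockwise, and the flaps are still open. I'll build an automatic measurement to save on pictures.

```bash
cat >>h.py <<'E'
BAY=np.array([.6791,-.078]);YB=-.029
def blobmask(im,z_rows=(180,320)):
    hsv=cv2.cvtColor(im,cv2.COLOR_BGR2HSV)
    m=cv2.inRange(hsv,(8,80,50),(24,255,255)); return hsv,m
def carton(im=None,cut=None,dbg=False):
    """front rim line by scanning down from the bay; lateral from the red album's front"""
    if im is None: im=env.camera('top')[:,:,::-1]
    hsv,m=blobmask(im)
    red=cv2.inRange(hsv,(0,150,70),(7,255,255))|cv2.inRange(hsv,(174,150,70),(180,255,255))
    n,lab,st,ce=cv2.connectedComponentsWithStats(red[:,290:440]);
    k=[i for i in range(1,n) if st[i,1]>168 and st[i,4]>15]
    i=max(k,key=lambda i:st[i,4]);x,y=st[i,0]+290,st[i,1]
    cols=np.where((lab==i)[y+1:y+5].any(0))[0]+290;ux=cols.mean();ut=y
    pts=[]
    for u in range(310,396):
        # search upward from the album front to the last wood pixel
        c=m[max(ut-25,184):ut+12,u];g=np.where(c)[0]
        if len(g):pts.append((u,max(ut-25,184)+g[0]))
    pts=np.array(pts,float)
    for _ in range(4):
        p=np.polyfit(pts[:,0],pts[:,1],1);r=pts[:,1]-np.polyval(p,pts[:,0]);pts=pts[abs(r)<max(1.2,1.5*np.median(abs(r)))]
    e=[ray('top',u,np.polyval(p,u)-.5,.08)[:2] for u in(310,390)]
    d=e[0]-e[1];yaw=np.arctan2(-d[0],d[1]);f=np.array([np.cos(yaw),np.sin(yaw)]);l=np.array([-f[1],f[0]])
    rd=ray('top',ux,ut,.068)[:2]
    return dict(front=f@e[0],yaw=yaw,lat=l@rd,f=f,l=l,n=len(pts))
LOFF=0.0;FOFF=0.0
def pose(im=None):
    c=carton(im);C=c['f']*(c['front']-.055+FOFF)+c['l']*(c['lat']-LOFF)
    cb,sb=np.cos(YB),np.sin(YB);b=np.array([[cb,sb],[-sb,cb]])@(C-BAY)
    f,l=c['f'],c['l']
    print('C',C,'yaw',round(c['yaw'],3),'| bay',b,'dyaw',round(c['yaw']-YB,3),'n',c['n'],'| BL',C-.075*f+.085*l,'BR',C-.075*f-.085*l);return C,c['yaw']
E
python3 - <<'E'
from h import *
a=cv2.imread('pics/top0.png');n=cv2.imread('pics/now.png')
for i in(a,n):
    c=carton(i);print(c);pose(i)
c=carton(a);C=np.array([.4944,-.0547]);print('LOFF',c['lat']-c['l']@C,'FOFF',c['f']@C+.055-c['front'])
P=lambda x,y,z:ray('top',270+(x+.5)/4-.5,160+(y+.5)/4-.5,z)[:2]
print('hand',P(140,243,.08),P(527,267,.08),P(522,486,.08))
E
```

```text
{'front': np.float64(0.5408271506004755), 'yaw': np.float64(0.11099497699907641), 'lat': np.float64(-0.06894263735307182), 'f': array([0.9938, 0.1108]), 'l': array([-0.1108,  0.9938]), 'n': 86}
C [ 0.4905 -0.0147] yaw 0.111 | bay [-0.1904  0.0578] dyaw 0.14 n 86 | BL [0.4065 0.0615] BR [ 0.4254 -0.1075]
{'front': np.float64(0.5739944557663773), 'yaw': np.float64(-0.07014459943422205), 'lat': np.float64(0.011549781691776137), 'f': array([ 0.9975, -0.0701]), 'l': array([0.0701, 0.9975]), 'n': 86}
C [ 0.5185 -0.0249] yaw -0.07 | bay [-0.162   0.0485] dyaw -0.041 n 86 | BL [0.4497 0.0652] BR [ 0.4378 -0.1044]
LOFF 0.04018406810368233 FOFF -0.0005284671526890605
hand [0.5749 0.0271] [ 0.5627 -0.1656] [ 0.4536 -0.1594]
```

move_arm:
  steps:
    - [[-0.02,0,0],[0,0,0],255]
    - [[-0.04,0,0],[0,0,0],255]
    - [[-0.06,0,0],[0,0,0],255]
    - [[0.09,0,0],[0,0,0],255]
    - [[0.09,0,0],[0,0,0],255]
    - [[0.09,-0.15,0],[0,0,0],255]
    - [[0.09,-0.3,0],[0,0,0],255]
    - [[0.09,-0.45,0],[0,0,0],255]
    - [[0.09,-0.56,0],[0,0,0],255]
    - [[0.09,-0.56,0],[0,0,0],255]

```text
time_s: 4.1
eef_pos: [0.4131, -0.1525, 0.0437]
eef_rot: [0.005, 1.0, -0.002, 0.004]
wrist_force: [1.5, -0.3, 0.8]
grip_width: 0.003
grasp_force: 0.0
```

```bash
sed -i 's/^LOFF=.*/LOFF=0.0402;FOFF=-0.0005/' h.py; python3 - <<'E'
from h import *
pose()
E
```

```text
C [ 0.5258 -0.0691] yaw -0.171 | bay [-0.1535  0.0044] dyaw -0.142 n 86 | BL [0.4664 0.0274] BR [ 0.4374 -0.1401]
```

move_arm:
  steps:
    - [[-0.03,0.01,0],[0,0,0],255]
    - [[-0.05,0.01,0],[0,0,0],255]
    - [[-0.07,0.01,0],[0,0,0],255]
    - [[-0.09,0.01,0],[0,0,0],255]
    - [[-0.11,0.01,0],[0,0,0],255]
    - [[-0.13,0.01,0],[0,0,0],255]
    - [[-0.15,0.01,0],[0,0,0],255]
    - [[-0.17,0.01,0],[0,0,0],255]
    - [[-0.18,0.01,0],[0,0,0],255]

```text
time_s: 5.05
eef_pos: [0.4619, -0.1432, 0.0401]
eef_rot: [-0.0, 1.0, -0.0, -0.004]
wrist_force: [-6.6, -4.3, 1.8]
grip_width: 0.0
grasp_force: 3.4
```

```bash
python3 - <<'E'
from h import *
pose()
E
```

```text
C [ 0.5462 -0.0606] yaw 0.009 | bay [-0.1333  0.0136] dyaw 0.038 n 86 | BL [0.4705 0.0238] BR [ 0.472  -0.1462]
```

move_arm:
  steps:
    - [[0.07,0,0],[0,0,0],255]
    - [[0.07,0.06,0],[0,0,0],255]
    - [[0.07,0.22,0],[0,0,0],255]
    - [[0.07,0.38,0],[0,0,0],255]
    - [[0.07,0.54,0],[0,0,0],255]
    - [[0.07,0.56,0],[0,0,0],255]
    - [[0.05,0.56,0],[0,0,0],255]
    - [[0.03,0.56,0],[0,0,0],255]
    - [[0.01,0.56,0],[0,0,0],255]

```text
time_s: 6.0
eef_pos: [0.4621, 0.0237, 0.0413]
eef_rot: [0.002, 1.0, -0.0, -0.001]
wrist_force: [-9.5, 1.3, 7.5]
grip_width: -0.001
grasp_force: 4.9
```

move_arm:
  steps:
    - [[-0.02,-0.003,0],[0,0,0],255]
    - [[-0.04,-0.007,0],[0,0,0],255]
    - [[-0.06,-0.011,0],[0,0,0],255]
    - [[-0.08,-0.015,0],[0,0,0],255]
    - [[-0.1,-0.019,0],[0,0,0],255]
    - [[-0.12,-0.023,0],[0,0,0],255]
    - [[-0.14,-0.027,0],[0,0,0],255]

```text
time_s: 6.7
eef_pos: [0.4996, 0.0179, 0.0397]
eef_rot: [0.001, 1.0, 0.002, -0.006]
wrist_force: [-7.3, 6.1, 1.7]
grip_width: 0.002
grasp_force: 3.8
```

```bash
python3 - <<'E'
from h import *
pose();print(env.get_state()['wrist_force'])
E
```

```text
C [ 0.5703 -0.0778] yaw -0.169 | bay [-0.1088 -0.003 ] dyaw -0.14 n 85 | BL [0.5106 0.0186] BR [ 0.4821 -0.149 ]
[-2.118   2.8986 -1.8731]
```

move_arm:
  steps:
    - [[0.16,0,0],[0,0,0],255]
    - [[0.16,-0.06,0],[0,0,0],255]
    - [[0.16,-0.22,0],[0,0,0],255]
    - [[0.16,-0.38,0],[0,0,0],255]
    - [[0.16,-0.54,0],[0,0,0],255]
    - [[0.16,-0.55,0],[0,0,0],255]
    - [[0.14,-0.55,0],[0,0,0],255]
    - [[0.12,-0.55,0],[0,0,0],255]
    - [[0.1,-0.55,0],[0,0,0],255]

```text
time_s: 7.65
eef_pos: [0.473, -0.147, 0.0408]
eef_rot: [-0.001, 1.0, 0.001, -0.002]
wrist_force: [-8.5, -1.5, 6.8]
grip_width: -0.002
grasp_force: 4.3
```

move_arm:
  steps:
    - [[-0.02,-0.004,0],[0,0,0],255]
    - [[-0.04,-0.008,0],[0,0,0],255]
    - [[-0.06,-0.012,0],[0,0,0],255]
    - [[-0.08,-0.016,0],[0,0,0],255]
    - [[-0.1,-0.02,0],[0,0,0],255]
    - [[-0.115,-0.023,0],[0,0,0],255]

```text
time_s: 8.25
eef_pos: [0.5046, -0.1553, 0.0398]
eef_rot: [-0.0, 1.0, -0.0, -0.004]
wrist_force: [-6.7, -3.2, 2.5]
grip_width: -0.001
grasp_force: 3.5
```

```bash
python3 - <<'E'
from h import *
pose()
E
```

```text
C [ 0.5899 -0.0706] yaw -0.0 | bay [-0.0894  0.0049] dyaw 0.029 n 86 | BL [0.5149 0.0145] BR [ 0.5149 -0.1555]
```

move_arm:
  steps:
    - [[0.07,0,0],[0,0,0],255]
    - [[0.07,0.06,0],[0,0,0],255]
    - [[0.07,0.22,0],[0,0,0],255]
    - [[0.07,0.38,0],[0,0,0],255]
    - [[0.07,0.54,0],[0,0,0],255]
    - [[0.07,0.56,0],[0,0,0],255]
    - [[0.05,0.56,0],[0,0,0],255]
    - [[0.03,0.56,0],[0,0,0],255]
    - [[0.01,0.56,0],[0,0,0],255]

```text
time_s: 9.2
eef_pos: [0.505, 0.0118, 0.0412]
eef_rot: [0.001, 1.0, 0.0, -0.002]
wrist_force: [-7.0, 1.6, 4.9]
grip_width: -0.002
grasp_force: 4.0
```

move_arm:
  steps:
    - [[-0.02,-0.002,0],[0,0,0],255]
    - [[-0.04,-0.004,0],[0,0,0],255]
    - [[-0.06,-0.006,0],[0,0,0],255]
    - [[-0.08,-0.008,0],[0,0,0],255]
    - [[-0.095,-0.01,0],[0,0,0],255]

```text
time_s: 9.7
eef_pos: [0.5296, 0.011, 0.0397]
eef_rot: [0.001, 1.0, 0.002, -0.006]
wrist_force: [-7.1, 5.6, 3.1]
grip_width: 0.004
grasp_force: 3.8
```

```bash
python3 - <<'E'
from h import *
pose()
E
```

```text
Traceback (most recent call last):
  File "h.py", line 48, in pose
    c=carton(im);C=c['f']*(c['front']-.055+FOFF)+c['l']*(c['lat']-LOFF)
  File "h.py", line 32, in carton
    i=max(k,key=lambda i:st[i,4]);x,y=st[i,0]+290,st[i,1]
ValueError: max() iterable argument is empty
```

move_arm:
  steps:
    - [[0.14,0,0],[0,0,0],255]
    - [[0.14,-0.06,0],[0,0,0],255]
    - [[0.14,-0.22,0],[0,0,0],255]
    - [[0.14,-0.38,0],[0,0,0],255]
    - [[0.14,-0.54,0],[0,0,0],255]
    - [[0.14,-0.56,0],[0,0,0],255]

```text
time_s: 10.35
eef_pos: [0.4913, -0.1694, 0.0424]
eef_rot: [0.008, 1.0, -0.003, 0.001]
wrist_force: [0.1, 0.1, 0.2]
grip_width: 0.003
grasp_force: 0.0
```

```bash
python3 - <<'E'
from h import *
im=env.camera('top')[:,:,::-1];cv2.imwrite('pics/now.png',im)
print(carton(im)); pose(im)
E
```

```text
{'front': np.float64(0.6466167707901112), 'yaw': np.float64(0.032695336797010484), 'lat': np.float64(-0.06622689876933764), 'f': array([0.9995, 0.0327]), 'l': array([-0.0327,  0.9995]), 'n': 15}
C [ 0.5943 -0.087 ] yaw 0.033 | bay [-0.0845 -0.0115] dyaw 0.062 n 15 | BL [ 0.5165 -0.0045] BR [ 0.5221 -0.1745]
```

```bash
python3 - <<'E'
from h import *
crop('',270,150,440,300,4,'pics/t4.png',cv2.imread('pics/now.png'))
E
```

```text
(no output)
```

View pics/t4.png

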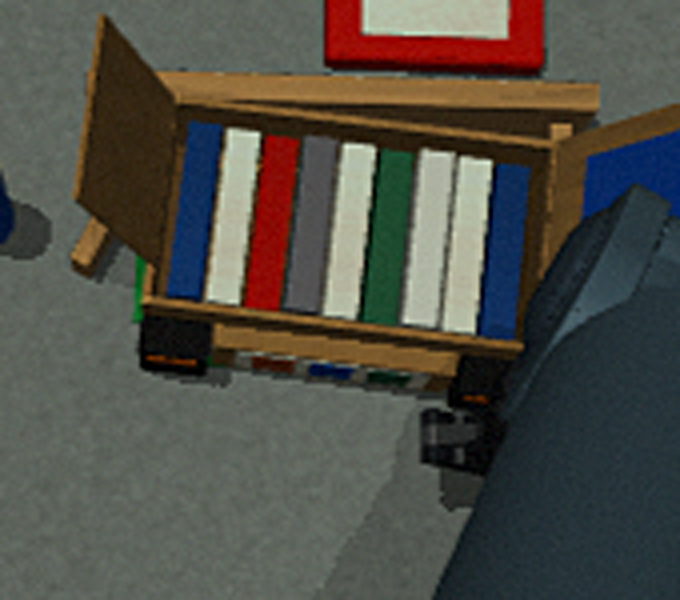

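The rim corners are now FL (178,101), FR (553,145), RR (522,348) and RL (145,302). The finger is behind the right block at about (460,440).

```bash
cat >>h.py <<'E'
def hand(FL,FR,RR,RL,ox=270,oy=150,k=4):
    p=[ray('top',ox+(x+.5)/k-.5,oy+(y+.5)/k-.5,.08)[:2] for x,y in(FL,FR,RR,RL)]
    C=sum(p)/4;d=p[0]+p[3]-p[1]-p[2];yaw=np.arctan2(-d[0],d[1]);f=np.array([np.cos(yaw),np.sin(yaw)]);l=np.array([-f[1],f[0]])
    cb,sb=np.cos(YB),np.sin(YB);b=np.array([[cb,sb],[-sb,cb]])@(C-BAY)
    print('C',C,'bay',b,'dyaw',yaw-YB,'BL',C-.075*f+.085*l,'BR',C-.075*f-.085*l)
E
python3 -c "
from h import *
hand((178,101),(553,145),(522,348),(145,302))"
```

```text
C [ 0.606  -0.0778] bay [-0.0731 -0.0019] dyaw -0.09416439173165299 BL [0.542  0.0158] BR [ 0.5211 -0.1529]
```

move_arm:
  steps:
    - [[-0.03,0.01,0],[0,0,0],255]
    - [[-0.05,0.01,0],[0,0,0],255]
    - [[-0.07,0.01,0],[0,0,0],255]
    - [[-0.09,0.01,0],[0,0,0],255]
    - [[-0.11,0.01,0],[0,0,0],255]
    - [[-0.13,0.01,0],[0,0,0],255]
    - [[-0.15,0.01,0],[0,0,0],255]
    - [[-0.16,0.01,0],[0,0,0],255]

```text
time_s: 11.2
eef_pos: [0.5358, -0.1561, 0.0399]
eef_rot: [0.0, 1.0, -0.001, -0.005]
wrist_force: [-10.4, -3.9, 5.5]
grip_width: -0.002
grasp_force: 5.0
```

move_arm:
  steps:
    - [[0.08,0,0],[0,0,0],255]
    - [[0.08,0.06,0],[0,0,0],255]
    - [[0.08,0.22,0],[0,0,0],255]
    - [[0.08,0.38,0],[0,0,0],255]
    - [[0.08,0.54,0],[0,0,0],255]
    - [[0.08,0.56,0],[0,0,0],255]
    - [[0.06,0.56,0],[0,0,0],255]
    - [[0.04,0.56,0],[0,0,0],255]
    - [[0.02,0.56,0],[0,0,0],255]

```text
time_s: 12.1
eef_pos: [0.5351, 0.011, 0.0414]
eef_rot: [0.002, 1.0, -0.001, 0.0]
wrist_force: [-2.5, 0.8, 1.6]
grip_width: 0.001
grasp_force: 4.8
```

move_arm:
  steps:
    - [[-0.01,0,0],[0,0,0],255]
    - [[-0.02,0,0],[0,0,0],255]
    - [[-0.03,0,0],[0,0,0],255]
    - [[-0.04,0,0],[0,0,0],255]
    - [[-0.04,0,0],[0,0,0],255]

```text
time_s: 12.6
eef_pos: [0.541, 0.0126, 0.0399]
eef_rot: [0.002, 1.0, 0.001, -0.006]
wrist_force: [-9.3, 2.3, 5.4]
grip_width: 0.001
grasp_force: 4.5
```

move_arm:
  steps:
    - [[0.1,0,0],[0,0,0],255]
    - [[0.2,0,0],[0,0,0],255]
    - [[0.3,0,-0.15],[0,0,0],255]
    - [[0.35,0,-0.3],[0,0,0],255]
    - [[0.4,0,-0.45],[0,0,0],255]
    - [[0.45,0,-0.6],[0,0,0],255]
    - [[0.5,0.1,-0.7],[0,0,0],255]
    - [[0.5,0.25,-0.7],[0,0,0],255]
    - [[0.5,0.4,-0.7],[0,0,0],255]
    - [[0.5,0.55,-0.7],[0,0,0],255]

```text
time_s: 13.6
eef_pos: [0.3975, 0.1784, 0.2523]
eef_rot: [0.003, 1.0, 0.001, 0.001]
wrist_force: [1.1, -0.5, -0.1]
grip_width: 0.0
grasp_force: 0.0
```

```bash
python3 - <<'E'
from h import *
im=env.camera('top')[:,:,::-1];cv2.imwrite('pics/now.png',im)
crop('',265,140,435,290,4,'pics/t5.png',im)
for n,u,v,z in(('tea',209,204,.2),('glue',262,190,.095),('spray',522,213,.18),('tape',455,207,.048)):print(n,ray('top',u,v,z))
E
```

```text
tea [0.5761 0.1923 0.2   ]
glue [0.6335 0.112  0.095 ]
spray [ 0.565  -0.3637  0.18  ]
tape [ 0.6111 -0.2837  0.048 ]
```

View pics/t5.png

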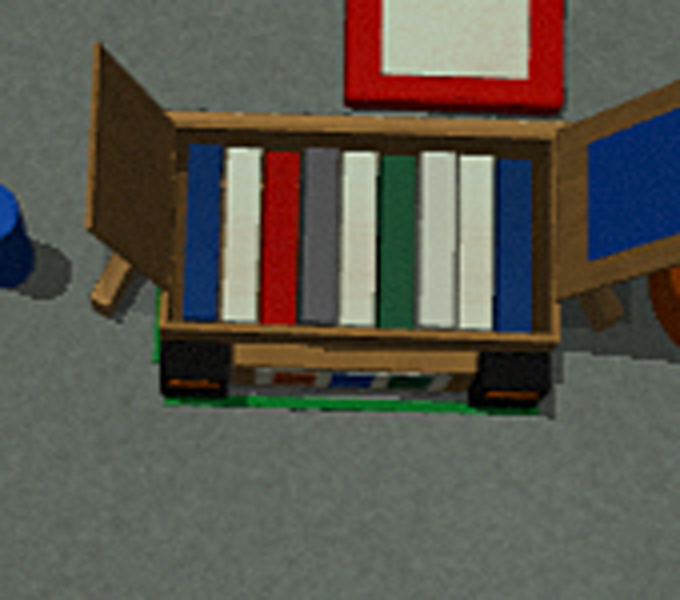

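The carton is home: the rim hides the board, it's square, and both flaps are open. The plain flap edge runs from (88,230) to (100,45), and the blue one extends past the crop at right.

```bash
python3 - <<'E'
from h import *
hand((170,113),(557,126),(560,340),(163,328),265,140)
C=BAY+np.array([-.055*1,.0])  # refined below with printed C
# plain flap angle: rear free corner pixel -> theta
from scipy.optimize import brentq
import sys
m=env.camera_model('top');K=np.array(m['intrinsics']);E=np.array(m['extrinsics'])
def pix(p):
    c=E[:3,:3]@p+E[:3,3];return K[0,0]*c[0]/-c[2]+K[0,2],K[1,1]*-c[1]/-c[2]+K[1,2]
ps=[ray('top',265+x/4,140+y/4,.08)[:2] for x,y in((170,113),(557,126),(560,340),(163,328))];C=sum(ps)/4
f=np.array([np.cos(YB),np.sin(YB)]);l=np.array([-f[1],f[0]])
for th in np.arange(1.6,2.3,.1):
    q=[]
    for x in(-.035,.053):
        p=C+f*x+l*(.098-.11*np.cos(th));u,v=pix(np.array([*p,.082+.11*np.sin(th)]));q.append((round((u-265)*4),round((v-140)*4)))
    p=C+f*.0+l*(.098-.11*np.cos(th));print(round(th,2),q,p)
im=cv2.imread('pics/now.png');h=cv2.cvtColor(im,cv2.COLOR_BGR2HSV);b=cv2.inRange(h,(100,120,40),(125,255,255))[150:240,395:445]
y,x=np.where(b);print('blue px',x.min()+395,x.max()+395,y.min()+150,y.max()+150)
for th in np.arange(1.6,2.3,.1):
    p=C+f*.009-l*(.098-.055*np.cos(th));print(round(th,1),pix(np.array([*p,.086+.055*np.sin(th)])),C+f*.009-l*(.098-.11*np.cos(th)))
E
```

```text
C [ 0.6254 -0.0746] bay [-0.0537  0.0018] dyaw -0.00411641035819316 BL [0.5533 0.0128] BR [ 0.5477 -0.1571]
1.6 [(153, 225), (160, 38)] [0.6276 0.0258]
1.7 [(129, 225), (136, 38)] [0.6279 0.0367]
1.8 [(105, 225), (112, 39)] [0.6282 0.0476]
1.9 [(81, 227), (90, 41)] [0.6285 0.0581]
2.0 [(59, 228), (68, 44)] [0.6288 0.0683]
2.1 [(39, 231), (48, 47)] [0.6291 0.0781]
2.2 [(20, 234), (29, 51)] [0.6294 0.0873]
blue px 395 437 166 222
1.6 (np.float64(410.7753599367694), np.float64(184.31891967083538)) [ 0.6307 -0.1768]
1.7 (np.float64(413.629262418472), np.float64(184.4684059347323)) [ 0.6304 -0.1878]
1.8 (np.float64(416.3855150083436), np.float64(184.70351233385333)) [ 0.6301 -0.1986]
1.9 (np.float64(419.0121567236311), np.float64(185.02124063195626)) [ 0.6298 -0.2092]
2.0 (np.float64(421.47918519550797), np.float64(185.41751022558714)) [ 0.6295 -0.2194]
2.1 (np.float64(423.7590214033005), np.float64(185.88724184664983)) [ 0.6292 -0.2291]
2.2 (np.float64(425.8269084951919), np.float64(186.42446089437007)) [ 0.6289 -0.2383]
```

move_arm:
  steps:
    - [[-0.15,-0.06,0],[0,0,0],255]
    - [[-0.3,-0.12,0],[0,0,0],255]
    - [[-0.45,-0.18,0],[0,0,0],255]
    - [[-0.6,-0.24,0],[0,0,0],255]
    - [[-0.75,-0.28,0],[0,0,0],255]
    - [[-0.75,-0.28,0],[0,0,0],255]
    - [[-0.75,-0.28,0.14],[0,0,0],255]
    - [[-0.75,-0.28,0.285],[0,0,0],255]
    - [[-0.75,-0.28,0.285],[0,0,0],255]

```text
time_s: 14.55
eef_pos: [0.6155, 0.0921, 0.1589]
eef_rot: [0.001, 1.0, -0.002, -0.007]
wrist_force: [-1.1, -0.6, -0.5]
grip_width: -0.001
grasp_force: 0.0
```

move_arm:
  steps:
    - [[0,-0.05,0],[0,0,0],255]
    - [[0,-0.1,0],[0,0,0],255]
    - [[0,-0.15,0],[0,0,0],255]
    - [[0,-0.19,0],[0,0,0],255]
    - [[0,-0.235,0],[0,0,0],255]
    - [[0,-0.28,0],[0,0,0],255]
    - [[0,-0.31,0.025],[0,0,0],255]
    - [[0,-0.34,0.053],[0,0,0],255]
    - [[0,-0.37,0.08],[0,0,0],255]
    - [[0,-0.39,0.11],[0,0,0],255]

```text
time_s: 15.55
eef_pos: [0.6208, -0.0242, 0.1315]
eef_rot: [0.001, 1.0, -0.0, -0.001]
wrist_force: [0.0, 0.2, 0.3]
grip_width: -0.001
grasp_force: 0.1
```

move_arm:
  steps:
    - [[0,-0.016,0.033],[0,0,0],255]
    - [[0,-0.033,0.067],[0,0,0],255]
    - [[0,-0.038,0.1],[0,0,0],255]
    - [[0,-0.043,0.125],[0,0,0],255]
    - [[0,-0.043,0.137],[0,0,0],255]
    - [[0,-0.043,0.137],[0,0,0],255]
    - [[0,-0.043,0.137],[0,0,0],255]

```text
time_s: 16.25
eef_pos: [0.6209, -0.0359, 0.0943]
eef_rot: [0.0, 1.0, 0.001, -0.001]
wrist_force: [-7.1, -0.0, 15.7]
grip_width: -0.003
grasp_force: 7.8
```

```bash
python3 - <<'E'
from h import *
im=env.camera('scene')[:,:,::-1]
crop('',200,150,380,285,4,'pics/s6.png',im)
E
```

```text
(no output)
```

View pics/s6.png

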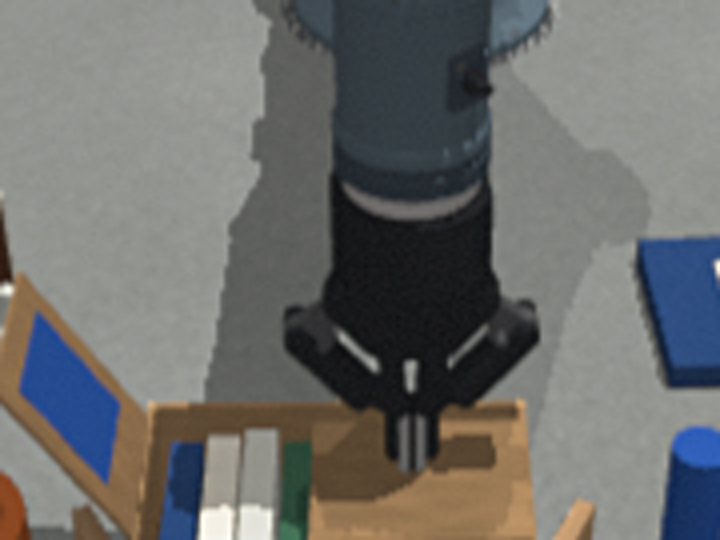

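The plain flap is flat and the blue one is still open, leaning left in this view. Next I'll go over to the right side and fold the blue flap.

move_arm:
  steps:
    - [[0,0,-0.16],[0,0,0],255]
    - [[0,0,-0.32],[0,0,0],255]
    - [[0,0,-0.48],[0,0,0],255]
    - [[0,-0.06,-0.53],[0,0,0],255]
    - [[-0.03,-0.22,-0.53],[0,0,0],255]
    - [[-0.03,-0.38,-0.53],[0,0,0],255]
    - [[-0.03,-0.54,-0.53],[0,0,0],255]
    - [[-0.03,-0.7,-0.53],[0,0,0],255]
    - [[-0.03,-0.78,-0.53],[0,0,0],255]
    - [[-0.03,-0.78,-0.53],[0,0,0],255]

```text
time_s: 17.3
eef_pos: [0.6269, -0.2779, 0.25]
eef_rot: [0.005, 1.0, -0.002, -0.001]
wrist_force: [-0.3, -0.9, 0.5]
grip_width: -0.005
grasp_force: 0.0
```

move_arm:
  steps:
    - [[0,0,0.1],[0,0,0],255]
    - [[0,0,0.2],[0,0,0],255]
    - [[0,0,0.285],[0,0,0],255]
    - [[0,0,0.285],[0,0,0],255]
    - [[0,0,0.285],[0,0,0],255]

```text
time_s: 17.8
eef_pos: [0.6301, -0.2687, 0.1645]
eef_rot: [-0.0, 1.0, 0.001, -0.001]
wrist_force: [0.3, 0.5, 0.9]
grip_width: -0.002
grasp_force: 0.0
```

move_arm:
  steps:
    - [[0,0.05,0],[0,0,0],255]
    - [[0,0.1,0],[0,0,0],255]
    - [[0,0.15,0],[0,0,0],255]
    - [[0,0.2,0],[0,0,0],255]
    - [[0,0.25,0],[0,0,0],255]
    - [[0,0.29,0],[0,0,0],255]
    - [[0,0.33,0],[0,0,0],255]
    - [[0,0.37,0],[0,0,0],255]
    - [[0,0.4,0.02],[0,0,0],255]
    - [[0,0.435,0.04],[0,0,0],255]

```text
time_s: 18.8
eef_pos: [0.6298, -0.1387, 0.1524]
eef_rot: [0.0, 1.0, 0.0, -0.0]
wrist_force: [-0.4, 0.1, 0.3]
grip_width: -0.003
grasp_force: 0.2
```

move_arm:
  steps:
    - [[0,0.025,0.025],[0,0,0],255]
    - [[0,0.05,0.055],[0,0,0],255]
    - [[0,0.066,0.09],[0,0,0],255]
    - [[0,0.083,0.122],[0,0,0],255]
    - [[0,0.09,0.155],[0,0,0],255]
    - [[0,0.093,0.18],[0,0,0],255]
    - [[0,0.093,0.192],[0,0,0],255]
    - [[0,0.093,0.192],[0,0,0],255]
    - [[0,0.093,0.192],[0,0,0],255]

```text
time_s: 19.7
eef_pos: [0.6299, -0.1116, 0.0983]
eef_rot: [0.001, 1.0, 0.001, -0.001]
wrist_force: [-7.2, 2.6, 15.4]
grip_width: 0.001
grasp_force: 7.7
```

move_arm:
  steps:
    - [[0,0,-0.15],[0,0,0],255]
    - [[0,0,-0.3],[0,0,0],255]
    - [[0,0,-0.45],[0,0,0],255]
    - [[0.2,0,-0.5],[0,0,0],255]
    - [[0.4,0,-0.5],[0,0,0],255]
    - [[0.6,0,-0.5],[0,0,0],255]
    - [[0.7,0,-0.5],[0,0,0],255]
    - [[0.7,0,-0.5],[0,0,0],255]
    - [[0.7,0,-0.5],[0,0,0],255]

```text
time_s: 20.6
eef_pos: [0.4177, -0.1118, 0.245]
eef_rot: [0.001, 1.0, 0.002, -0.0]
wrist_force: [1.1, -0.7, -0.5]
grip_width: 0.001
grasp_force: 0.0
```

```bash
python3 - <<'E'
from h import *
a=env.camera('scene')[160:360,190:430,::-1];b=env.camera('top')[120:320,270:510,::-1]
cv2.imwrite('pics/f.png',cv2.resize(np.hstack([a,b]),None,fx=1.66,fy=1.66,interpolation=cv2.INTER_CUBIC))
E
```

```text
(no output)
```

View pics/f.png

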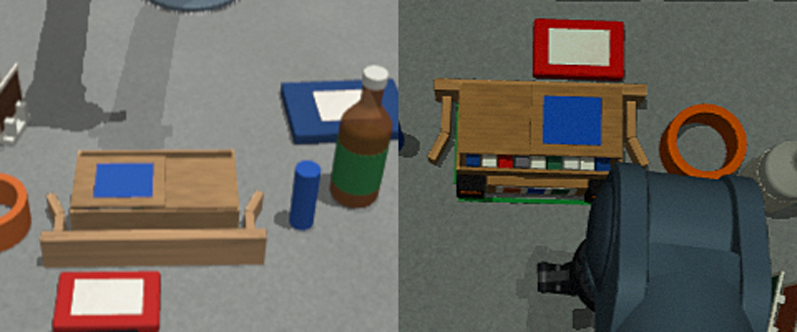

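Both flaps look flat, with the blue label on top, and the other things are in place. I'll check numerically that the carton hasn't moved from home.

```bash
python3 - <<'E'
from h import *
o=cv2.imread('pics/now.png');n=env.camera('top')[:,:,::-1]
for im in(o,n):
    h=cv2.cvtColor(im,cv2.COLOR_BGR2HSV)
    m=cv2.inRange(h,(5,150,90),(18,255,255))[228:246,300:330];y,x=np.where(m);print('orange',x.mean()+300,y.mean()+228,len(x))
    k=cv2.inRange(h,(0,0,0),(180,255,45))[222:245,300:325];y,x=np.where(k);print('black',x.mean()+300,y.mean()+222,len(x))
a=ray('top',314,236,.05);b=ray('top',314,237,.05);print(a-b)
# shift of the block patch by template matching
t=o[222:242,300:325];r=cv2.matchTemplate(n[212:252,290:335],t,cv2.TM_CCOEFF_NORMED);print(cv2.minMaxLoc(r))
E
```

```text
orange 324.2857142857143 229.85714285714286 21
black 313.8706293706294 230.6118881118881 286
orange 324.7 229.6 20
black 313.89690721649487 230.60481099656357 291
[0.0021 0.     0.    ]
(-0.25616878271102905, 0.9924816489219666, (17, 1), (10, 10))
```

Nothing has shifted since the home measurement: the carton is about 1 mm from home and square. Both flaps are down and the arm is clear, so I'm handing in.

```bash
python3 -c "
from workcell import env
print(env.sign_off())"
```

```text
the job is handed in; nothing more can be done
None
```

The carton is home and square in the bay, with the plain flap folded flat and the blue-labelled flap flat on top. The job is handed in at about 21 s; sign-off gave no verdict.

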